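# Index the filling arm on to the open jar

### The arm

A 6-joint arm with a two-finger parallel gripper is mounted at the origin on the work surface. World frame = base frame: x ahead of the robot, y to its left, z up, the work surface at z = 0. Lengths are in m, angles in rad, forces in N, time in s.
With the tool pointing down it reaches from about 0.35 to 0.8 m from the base axis. Payload 7.3 kg.
Tool frame: the origin (TCP) lies between the finger pads; the fingertips stand tip_reach ahead of it and the grasp point (between the pads) lies 5 mm behind it (tip_reach is the distance from the TCP to the fingertips, in m); x points along the fingers, y is the direction in which the jaws open and shut, and the axes are right-handed (so a half turn about x gives the same grasp; the last joint's range is limited). The gripper opens to 85 mm and grips with 20 to 120 N. Pads are 22 mm wide; open, the fingers measure 114 mm over their backs; the gripper's body (76 mm by 85 mm) begins 54 mm behind the grasp point. The pads swing forward as they close: fully open they stand 13 mm farther back than shut.
Start: joints at [1.061, 0.342, 1.524, -0, 1.275, -0.146], TCP at [0.187, 0.491, 0.245] pointing down, gripper open.
Joint ranges: [-2.53, 2.53], [-0.77, 2.02], [0.04, 2.7], [-1, 4.14], [0.28, 2.66], [-3.11, 3.11]. Speed limits (rad/s): [2.57, 2.57, 3.14, 3.14, 3.14, 3.14].

### API

Orientations are given as a unit quaternion [x, y, z, w].
In Python, from cell import * gives the robot as it stands.
- The arm moves only by the tool send_rows, never from a script. Its arguments are lists of equal length, an entry for each row: "slide": the shift along the tool's x, y, z normalised to -1 to 1, where 1 is 30 cm, a list of three; "turn": the turn, a rotation vector about the tool's x, y, z normalised to -1 to 1, where 1 is 90 degrees, a list of three. A call has 1 to 8 rows; each row is the pose to reach, as a shift and turn from the pose commanded when the call began, along the tool's axes at that moment; what a row does not reach only later rows make up. A row lasts 1/10 s, in which the tool goes at most 50 mm and 8.59 degrees, less where a joint would pass 70% of its speed; a pose out of reach is approached as far as the arm can. A call with a number of a shift or a turn outside -1 to 1 is refused whole. A call with a gripper value outside its range is refused whole. "fingers" is the closure, from -1 (fully open) to 1 (shut), so that 0 is half open, set as the call begins (left out, the last holds). The fingers move at their own pace and stop on an object; the grip force is fixed at half the most. Time passes only in rows, so rows that repeat a pose let the fingers close. It gives the time, the measured TCP pose, the force and the opening at its end, in the units of the state.
- observe(): the state, without advancing time (a new reading comes with each control period).
- get_image(name): name is "scene" or "top" or "wrist"; returns a dict with "img" (420x560x3 uint8, red, green, blue), "depth" (420x560 float32, m along the optical axis (not along the pixel's ray), 0 where there is no reading), "mtx" (3x3 intrinsics, pixels), "dist_coeffs" ([k1, k2, p1, p2, k3] as OpenCV has them; the pictures are not rectified), "R" (3x3) and "t" (3): a world point X has camera coordinates R X + t. Camera axes: x right, y down, z forward; pixel columns grow to the right and rows downward; lengths in m; the calibration is good to about 2 mm. A picture is of the moment at which its call begins.
- close_job(): hands the job in, once; it reports no verdict.
The state is a dict: "clock": time; "joint_pos": joint angles; "dq": joint speeds; "joint_efforts": joint torques, N m; "eef_pos": TCP position; "orientation": TCP orientation; "force": force on the tool from outside, world axes, zero at the start; "torque": the same for the moment, N m; "grip_width": opening from 0.0 (shut) to 1.0 (fully open).
Only numpy, scipy, OpenCV 4.12 (cv2) and the standard library are available. Lean on these libraries where they do the work, as an engineer would, in place of code of your own. Each camera call takes 0.05 s, during which the arm holds its last target. There are 200 camera calls.

### The job

The swing arm of the jar filling fixture has to move on by one index hole, so that its spout stands over the open jar (the only jar on the fixture without a lid). Hook a fingertip under the pull ring on the arm, lift the spring pin clear of its hole, swing the arm to the next hole on the side that brings the spout over the open jar, without going past it, and let go of the ring so that the pin drops fully home there. Do it gently with a fingertip only: do not pinch or wrench the ring, and leave the jars and the things lying around as they are.

Things in the scene. Friction and masses are not known exactly. Their poses are not given: they have to be found in the camera images.
- filler: The filling fixture, fixed on the table: stainless base plate 360 x 320 mm, 12 mm thick, with a swing arm on a pivot post. Origin: on the vertical swing axis, at the table top. The base runs from 180 mm before (-x) to 180 mm beyond (+x) the axis, 160 mm to either side. Its -x side, with index plate and ring, looks to the robot's right, more or less; the jars stand on its +x side.
- hole_mid (a point): Mouth of the middle index hole, in the top of the index plate (75 mm in x, 236 mm in y, top 32 mm above the table, 84 to 160 mm before the axis). Five 13 mm holes lie on an arc of 140 mm radius about the swing axis, 0.384 rad (22 degrees, 54 mm) apart; this one is on the fixture's -x axis.
- place_mid (a point): Middle jar place (empty), on the base plate's top. Five places lie on an arc of 130 mm radius about the swing axis, 0.384 rad apart, this one on the fixture's +x axis. Each is straight across the axis from an index hole: with the pin in a hole, the spout is over the place opposite.
- swing_arm (a joint): Angle of the swing arm, rad, anticlockwise from above positive, 0 at the middle hole, where it always starts; the holes are at -0.768, -0.384, 0, 0.384, 0.768. Positive takes the spout to the fixture's +y and the ring, on the other side of the pivot, to its -y. Once unlocked it turns with light friction (0.08 N m) and stays where it is left.
- index_pin (a joint): Lift of the spring pin, m: 0 fully home in a hole, 0.024 at the upper stop. The pin (10 mm thick, tapered tip) reaches 10 mm into the plate, so the arm is locked until it is lifted more than 10 mm. The spring pushes down with 3.3 N at home, 5.9 N at the stop. Let down between holes, the tip slides on the plate (lift 0.010) and snaps into a hole when the arm brings it within about 3 mm.
- ring_center (a point): Centre of the pull ring, 140 mm from the swing axis: an upright ring of 5 mm wire fixed on the pin, 50 mm inside, 60 mm outside, across the arm, so that its opening faces along the arm. It turns with the arm and rises with the pin. With the pin home: centre 116 mm above the table, inside edge 91 mm at the bottom, 141 mm at the top. Its x axis points along the arm to the pivot, z up.
- housing_top (a point): Top centre of the pin housing below the ring (26 mm across, top 72 mm above the table) at the near end of the arm. From it a flat bar, 22 mm wide, its top 48 mm above the table, runs to the pivot hub (40 mm across, 121 mm high). So a fingertip slanting down through the ring towards the pivot has free space for 115 mm behind the ring. There is nothing in front of the ring.
- spout (a point): Lower end of the spout tube (26 mm diameter), on its centre line, 90 mm above the table, on the arm 130 mm from the swing axis, opposite the ring. Its bar is 106 to 116 mm above the table; the funnel on top is 60 mm wide and reaches 160 mm.
- jar_open_rim (a point): Centre of the mouth of the open jar: white, no lid, 40 mm in diameter, 56 mm tall, its rim 68 mm above the table (22 mm below the spout). It stands on one of the two places next to the middle one.
- jar_open: The open jar itself. Origin: centre of its underside.
- jar_a: A closed white jar with a black screw lid, 40 mm in diameter, 66 mm tall, standing on the fixture; leave it standing. Origin: centre of its underside.
- jar_b: Another closed white jar with a black screw lid, 40 mm in diameter, 66 mm tall, standing on the fixture; leave it standing. Origin: centre of its underside.
- jar_c: A third closed white jar with a black screw lid, 40 mm in diameter, 66 mm tall, standing on the fixture; leave it standing. Origin: centre of its underside.
- tub: Small empty white cup, 72 mm in diameter, 50 mm tall, on the table beyond the jars (a bystander). Origin: centre of its underside.
- wrench: Steel spanner 150 mm long lying on the table between the robot and the fixture (a bystander).
- loose_cap: Black jar lid, 42 mm in diameter, 14 mm tall, on the table at the far side of the fixture (a bystander).
- spray: White bottle, 60 mm in diameter, 150 mm tall, standing on the table farther to the left (a bystander).
There are look-alikes about, which are no part of the job. What is shaped like the jar_open but red is not meant.

How it is judged:
By the outcome, as a careful person would: the job done as asked, in the order asked, and still so for the second after the job is handed in, with the robot touching nothing.
It also fails if it takes over 42 s, if anything falls off the work surface, if the arm or the gripper's body presses on something with over 40 N, if the wrist force passes 120 N, or if a joint passes its speed limit or range.

## Working session

There is one attempt and no reset: what is moved stays moved. The work goes in short steps, Python scripts to look and compute and a tool call to move; the robot and the scene stay as the last step left them, time stands still between calls to the robot, and variables do not carry over. Pictures are saved under pics/ and viewed, about 8 in all and at most 12, crops included, and the job is handed in when it is done.

Besides the shell and the picture viewer there is one more tool, called after ">>>" by a JSON object that holds its "api" and its "payload", one argument or row to a line. send_rows: Moves the arm, as the interface text tells. Scaled input: -1 to 1 covers 30 cm each way for a shift and 90 degrees each way for a turn. Its arguments: {"type":"object","properties":{"slide":{"type":"array"},"turn":{"type":"array"},"fingers":{"type":"number"}},"required":["slide","turn"]}

```bash
ls; mkdir -p pics; python3 - <<'E'
from cell import *
import cv2,numpy as np,pickle
s=observe(); print(s)
for n in ["scene","top"]:
    d=get_image(n); pickle.dump(d,open(f"{n}0.pkl","wb")); cv2.imwrite(f"pics/{n}0.png",d["img"][:,:,::-1])
E
```

```text
pics
{'clock': 0.0, 'joint_pos': array([ 1.06101238e+00,  3.42708031e-01,  1.52498276e+00,  2.10723809e-05,
        1.27535339e+00, -1.46009785e-01]), 'dq': array([-0.00017286,  0.00079709,  0.00090166,  0.00054786, -0.00047691,
        0.0016397 ]), 'joint_efforts': array([-1.43791756e-03, -4.33685338e+01, -2.46002090e+01, -1.27540779e-04,
        7.96973007e-03,  2.66734577e-05]), 'eef_pos': array([0.18660286, 0.49034402, 0.2446455 ]), 'orientation': array([ 0.12742416,  0.69561386, -0.12839127,  0.69526982]), 'force': array([-0.01800374, -0.66809378,  0.19671288]), 'torque': array([-0.03740408, -0.01877155,  0.01322899]), 'grip_width': 1.0014901425579574}
```

View pics/scene0.png

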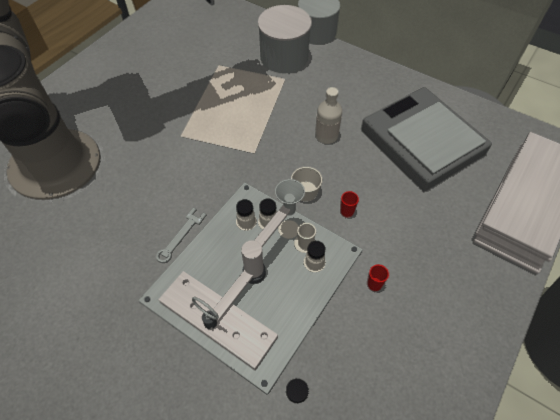

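View pics/top0.png

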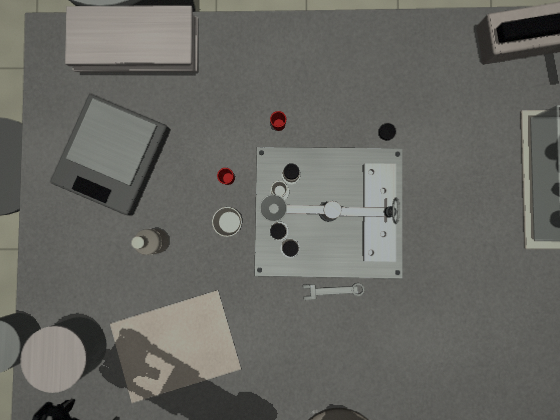

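Red cups at top-view (278,121) and (226,177) are decoys. Black-lidded jars are at (291,172), (278,231) and (290,247). The white lidless jar is at about (279,189), on the far side (+x world) of the arm. I'll check that in a crop and measure.

```bash
cat > h.py <<'E'
import cv2,numpy as np,pickle
from scipy.spatial.transform import Rotation as Ro
def ray(d,p,z):
    u=cv2.undistortPoints(np.array([[p]],float),d["mtx"],np.array(d["dist_coeffs"],float)).ravel()
    R=np.array(d["R"]);t=np.array(d["t"]).ravel();c=-R.T@t;v=R.T@np.array([u[0],u[1],1]);return c+v*(z-c[2])/v[2]
def proj(d,X):
    return cv2.projectPoints(np.array(X,float).reshape(-1,3),cv2.Rodrigues(np.array(d["R"]))[0],np.array(d["t"],float),d["mtx"],np.array(d["dist_coeffs"],float))[0].reshape(-1,2)
E
python3 - <<'E'
from h import *
import cell; print([n for n in dir(cell) if n[0]!='_'], getattr(cell,'tip_reach',None))
d=pickle.load(open("top0.pkl","rb"))
b=[ray(d,p,.012) for p in [(261,153),(398,153),(260,270),(397,272)]]
print(np.round(b,4)); print(np.mean(b,0))
for n,p,z in [("ring",(396,210),.116),("hub",(332,210.5),.121),("funnel",(274,208.5),.16),("open",(279,189),.068),("a",(291,172),.078),("b",(278,231),.078),("c",(290,247),.078),("h1",(371.5,172),.032),("h5",(370,252),.032)]: print(n,np.round(ray(d,p,z),4))
s=pickle.load(open("scene0.pkl","rb"))
c1=cv2.resize(d["img"][145:280,250:410],None,fx=3.5,fy=3.5,interpolation=cv2.INTER_CUBIC)
cv2.imwrite("pics/c1.png",c1[:,:,::-1])
c2=cv2.resize(s["img"][180:370,140:370],None,fx=3.4,fy=3.1,interpolation=cv2.INTER_CUBIC)
cv2.imwrite("pics/c2.png",c2[:,:,::-1])
E
```

```text
['MotionError', 'close_job', 'get_image', 'observe', 'tip_reach'] 0.014
[[ 0.7256  0.1899  0.012 ]
 [ 0.724  -0.1479  0.012 ]
 [ 0.4364  0.1916  0.012 ]
 [ 0.4329 -0.1415  0.012 ]]
[0.57972198 0.02301763 0.012     ]
ring [ 0.5786 -0.1171  0.116 ]
hub [0.5774 0.0246 0.121 ]
funnel [0.5799 0.1518 0.16  ]
open [0.6304 0.1436 0.068 ]
a [0.6692 0.1154 0.078 ]
b [0.5319 0.1456 0.078 ]
c [0.4951 0.1178 0.078 ]
h1 [ 0.6746 -0.0792  0.032 ]
h5 [ 0.4819 -0.0735  0.032 ]
```

View pics/c1.png

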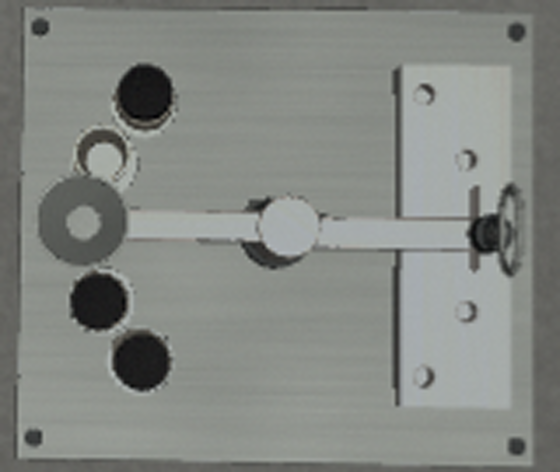

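The crop confirms it: the lidless white jar with an empty interior is at crop (103,157), just beyond the spout on the +x world side. So the arm must turn clockwise (swing −0.384), which moves the ring toward the robot. Next I'll plan the approach pose.

```bash
cat >> h.py <<'E'
A=np.array([.579,.024]); E0=0.006
def pose(swing,pitch,past,z,ysign):
    """tool axis through ring point at height z, TCP 'past' m beyond the ring"""
    a=-np.pi/2-E0+swing; r=np.array([np.cos(a),np.sin(a)])
    h=-r; d=np.array([*(h*np.cos(pitch)),-np.sin(pitch)])
    y=ysign*np.array([h[1],-h[0],0]); R=np.stack([d,y,np.cross(d,y)],1)
    return np.array([*(A+.14*r),z])+past*d,R
def plan(s,P,R):
    R0=Ro.from_quat(s["orientation"]); v=R0.inv().apply(P-s["eef_pos"])/.3
    w=(R0.inv()*Ro.from_matrix(R)).as_rotvec()/(np.pi/2)
    return np.round(v,3),np.round(w,3)
E
python3 - <<'E'
from h import *; from cell import *
s=observe(); print(Ro.from_quat(s["orientation"]).as_matrix().round(3))
for ys in (1,-1):
    P,R=pose(0,np.radians(40),-.09,.116,ys); P[2]+=.1; print(ys,P,plan(s,P,R))
E
```

```text
[[-0.001  0.356  0.935]
 [-0.001  0.935 -0.356]
 [-1.    -0.001 -0.   ]]
1 [ 0.57774634 -0.18494024  0.27385088] (array([-0.095, -1.64 ,  2.019]), array([0.72 , 0.485, 0.337]))
-1 [ 0.57774634 -0.18494024  0.27385088] (array([-0.095, -1.64 ,  2.019]), array([-1.138, -0.369,  0.531]))
```

>>> {"api": "send_rows", "payload": {
  "slide": [
    [-0.28, -0.8, 1.0],
    [-0.28, -0.8, 1.0],
    [-0.28, -0.8, 1.0],
    [-0.28, -0.8, 1.0],
    [-0.28, -0.8, 1.0],
    [-0.28, -0.8, 1.0],
    [-0.28, -0.8, 1.0],
    [-0.28, -0.8, 1.0]
  ],
  "turn": [
    [0.36, 0.24, 0.17],
    [0.36, 0.24, 0.17],
    [0.36, 0.24, 0.17],
    [0.36, 0.24, 0.17],
    [0.36, 0.24, 0.17],
    [0.36, 0.24, 0.17],
    [0.36, 0.24, 0.17],
    [0.36, 0.24, 0.17]
  ],
  "fingers": 1
}}

```text
clock: 0.9
eef_pos: [0.3824, 0.1573, 0.3297]
orientation: [0.427, 0.725, -0.198, 0.503]
force: [0.2, 0.7, 0.4]
grip_width: -0.005
```

```bash
python3 - <<'E'
from h import *; from cell import *
s=observe(); print(s["clock"],s["joint_pos"].round(3),s["eef_pos"],s["grip_width"],np.abs(s["dq"]).max());print(Ro.from_quat(s["orientation"]).as_matrix().round(3))
for ys in (1,-1):
    P,R=pose(0,np.radians(40),-.09,.116,ys); P[2]+=.1; print(ys,P,plan(s,P,R))
E
```

```text
0.9 [-0.107  0.109  1.68   0.416  1.548 -0.788] [0.38238122 0.15728064 0.32974073] -0.005308371629763186 0.9286454762733178
[[-0.131  0.818  0.56 ]
 [ 0.42   0.558 -0.716]
 [-0.898  0.142 -0.417]]
1 [ 0.57774634 -0.18494024  0.27385088] (array([-0.397, -0.13 ,  1.259]), array([0.361, 0.243, 0.165]))
-1 [ 0.57774634 -0.18494024  0.27385088] (array([-0.397, -0.13 ,  1.259]), array([-1.597, -0.216,  0.318]))
```

>>> {"api": "send_rows", "payload": {
  "slide": [
    [-0.4, -0.1, 1.0],
    [-0.4, -0.1, 1.0],
    [-0.4, -0.1, 1.0],
    [-0.4, -0.1, 1.0],
    [-0.4, -0.1, 1.0],
    [-0.4, -0.1, 1.0],
    [-0.4, -0.1, 1.0],
    [-0.4, -0.1, 1.0]
  ],
  "turn": [
    [0.3, 0.2, 0.14],
    [0.3, 0.2, 0.14],
    [0.3, 0.2, 0.14],
    [0.3, 0.2, 0.14],
    [0.3, 0.2, 0.14],
    [0.3, 0.2, 0.14],
    [0.3, 0.2, 0.14],
    [0.3, 0.2, 0.14]
  ]
}}

```text
clock: 1.7
eef_pos: [0.5424, -0.125, 0.3056]
orientation: [0.633, 0.678, -0.237, 0.289]
force: [-0.9, 1.1, -0.5]
grip_width: 0.002
```

```bash
python3 - <<'E'
from h import *; from cell import *
s=observe(); print(s["clock"],s["joint_pos"].round(3),s["eef_pos"],s["grip_width"],np.abs(s["dq"]).max());print(Ro.from_quat(s["orientation"]).as_matrix().round(3))
for dz in (.1,0):
    P,R=pose(0,np.radians(40),-.09,.116,1); P[2]+=dz; print(P,plan(s,P,R))
E
```

```text
1.7 [-0.672  0.596  1.197  0.611  1.885 -0.746] [ 0.54236207 -0.12504857  0.30563673] 0.0023513890943404445 0.08151551184125116
[[-0.031  0.995  0.091]
 [ 0.721  0.085 -0.687]
 [-0.692  0.044 -0.721]]
[ 0.57774634 -0.18494024  0.27385088] (array([-0.074,  0.096,  0.224]), array([0.06 , 0.041, 0.024]))
[ 0.57774634 -0.18494024  0.17385088] (array([0.156, 0.081, 0.465]), array([0.06 , 0.041, 0.024]))
```

>>> {"api": "send_rows", "payload": {
  "slide": [
    [-0.08, 0.1, 0.22],
    [0.04, 0.09, 0.34],
    [0.156, 0.081, 0.465],
    [0.156, 0.081, 0.465],
    [0.156, 0.081, 0.465],
    [0.156, 0.081, 0.465]
  ],
  "turn": [
    [0.06, 0.04, 0.024],
    [0.06, 0.041, 0.024],
    [0.06, 0.041, 0.024],
    [0.06, 0.041, 0.024],
    [0.06, 0.041, 0.024],
    [0.06, 0.041, 0.024]
  ]
}}

```text
clock: 2.3
eef_pos: [0.5778, -0.1815, 0.1784]
orientation: [0.665, 0.663, -0.241, 0.243]
force: [0.2, 0.6, 1.0]
grip_width: -0.001
```

```bash
python3 - <<'E'
from h import *; from cell import *
s=observe(); print(s["clock"],s["joint_pos"].round(3),s["eef_pos"],s["grip_width"],np.abs(s["dq"]).max());print(Ro.from_quat(s["orientation"]).as_matrix().round(3))
P,R=pose(0,np.radians(40),-.0,.116,1); print(P,plan(s,P,R))
ims=[]
for n in ["scene","top","wrist"]:
    d=get_image(n); pickle.dump(d,open(f"{n}1.pkl","wb")); ims.append(d["img"])
# ring centre marks
c=[np.array([*(A+[-.0008,-.14]),z]) for z in (.088,.116,.1435)]
print([proj(pickle.load(open(f"{n}1.pkl","rb")),c).round(1).tolist() for n in ("scene","top","wrist")])
f=lambda im,x,y,w,h,k:cv2.resize(im[y:y+h,x:x+w],None,fx=k,fy=k,interpolation=cv2.INTER_CUBIC)
top=np.hstack([f(ims[0],160,260,100,75,4),f(ims[1],370,170,100,75,4)])
w=cv2.resize(ims[2],(400,300)); bot=np.hstack([w,np.zeros_like(w)])
cv2.imwrite("pics/m1.png",np.vstack([top,bot])[:,:,::-1])
E
```

```text
2.3 [-0.727  0.831  1.147  0.627  1.782 -0.794] [ 0.57780874 -0.18149381  0.17840171] -0.000979783729966853 0.029686015459586226
[[ 0.003  1.     0.002]
 [ 0.765 -0.001 -0.644]
 [-0.644  0.003 -0.765]]
[ 0.57816001 -0.11599748  0.116     ] (array([0.301, 0.   , 0.018]), array([0.004, 0.001, 0.001]))
[[[207.4, 312.5], [205.3, 306.9], [203.2, 301.1]], [[392.6, 210.8], [395.5, 210.2], [398.4, 209.6]], [[277.4, 244.5], [277.6, 227.4], [277.8, 207.0]]]
```

View pics/m1.png

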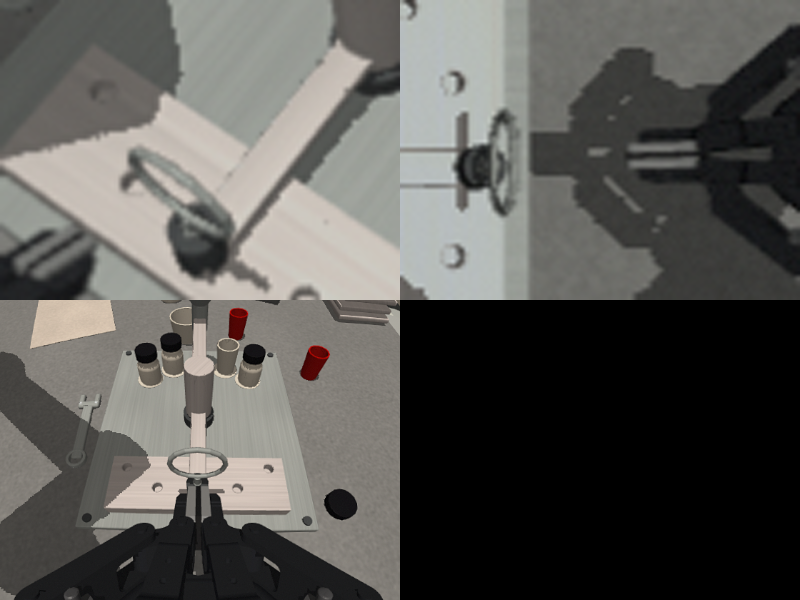

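The wrist view shows the ring centre at (277,227) full-frame, matching the projection of my estimate (277.6,227.4). The closed fingertips line up with it, so I'll insert.

>>> {"api": "send_rows", "payload": {
  "slide": [
    [0.06, 0, 0.01],
    [0.12, 0, 0.018],
    [0.18, 0, 0.018],
    [0.22, 0, 0.018],
    [0.26, 0, 0.018],
    [0.3, 0, 0.018],
    [0.34, 0, 0.018],
    [0.34, 0, 0.018]
  ],
  "turn": [
    [0, 0, 0],
    [0, 0, 0],
    [0, 0, 0],
    [0, 0, 0],
    [0, 0, 0],
    [0, 0, 0],
    [0, 0, 0],
    [0, 0, 0]
  ]
}}

```text
clock: 3.25
eef_pos: [0.5771, -0.106, 0.1055]
orientation: [0.665, 0.664, -0.242, 0.241]
force: [-0.6, -0.1, -0.7]
grip_width: 0.001
```

```bash
cat >> h.py <<'E'
def shot(k,marks=()):
    from cell import get_image
    ims=[];D={}
    for n in ["scene","top","wrist"]:
        d=get_image(n); D[n]=d; pickle.dump(d,open(f"{n}{k}.pkl","wb")); ims.append(d["img"])
    f=lambda im,x,y,w,h,k:cv2.resize(im[y:y+h,x:x+w],None,fx=k,fy=k,interpolation=cv2.INTER_CUBIC)
    w=f(ims[2],190,150,200,150,2)
    cv2.imwrite(f"pics/m{k}.png",np.vstack([np.hstack([f(ims[0],160,260,100,75,4),f(ims[1],345,180,100,75,4)]),np.hstack([w,f(ims[1],250,150,160,120,2.5)])])[:,:,::-1])
    return D
E
python3 - <<'E'
from h import *; from cell import *
s=observe(); print(s["clock"],s["joint_pos"].round(3),s["eef_pos"],s["force"],np.abs(s["dq"]).max())
R0=Ro.from_quat(s["orientation"]); print(R0.inv().apply([0,0,.03])/.3)
shot(2)
E
```

```text
3.25 [-0.641  0.852  1.338  0.662  1.571 -0.859] [ 0.5770975  -0.10599931  0.10546821] [-0.55212933 -0.13920432 -0.65613972] 0.03489263903628982
[-6.42493278e-02 -5.44271550e-05 -7.66291127e-02]
```

View pics/m2.png

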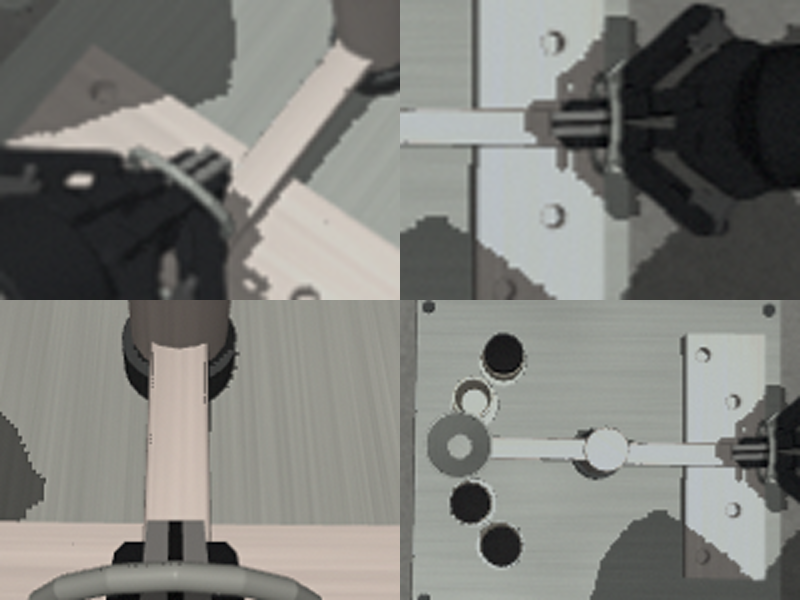

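The fingers are cleanly through the ring: ring at (618,115) in the top crop, tip at x≈550. Force is about 0. Now I'll back off a few mm and raise.

>>> {"api": "send_rows", "payload": {
  "slide": [
    [-0.015, 0, -0.003],
    [-0.022, 0, -0.011],
    [-0.03, 0, -0.02],
    [-0.038, 0, -0.03],
    [-0.045, 0, -0.04],
    [-0.056, 0, -0.051],
    [-0.056, 0, -0.051]
  ],
  "turn": [
    [0, 0, 0],
    [0, 0, 0],
    [0, 0, 0],
    [0, 0, 0],
    [0, 0, 0],
    [0, 0, 0],
    [0, 0, 0]
  ]
}}

```text
clock: 4.1
eef_pos: [0.5775, -0.1107, 0.1291]
orientation: [0.665, 0.663, -0.242, 0.243]
force: [-0.2, -1.2, -5.4]
grip_width: 0.004
```

```bash
python3 - <<'E'
from h import *; from cell import *
s=observe(); print(s["clock"],s["eef_pos"],s["force"],s["torque"],np.abs(s["dq"]).max())
d=pickle.load(open("top0.pkl","rb"))
shot(3)
E
```

```text
4.1 [ 0.57753519 -0.11067088  0.12908672] [-0.16683981 -1.21347453 -5.44239528] [-1.01761419 -0.03020877 -0.04022895] 0.00859740637448508
```

View pics/m3.png

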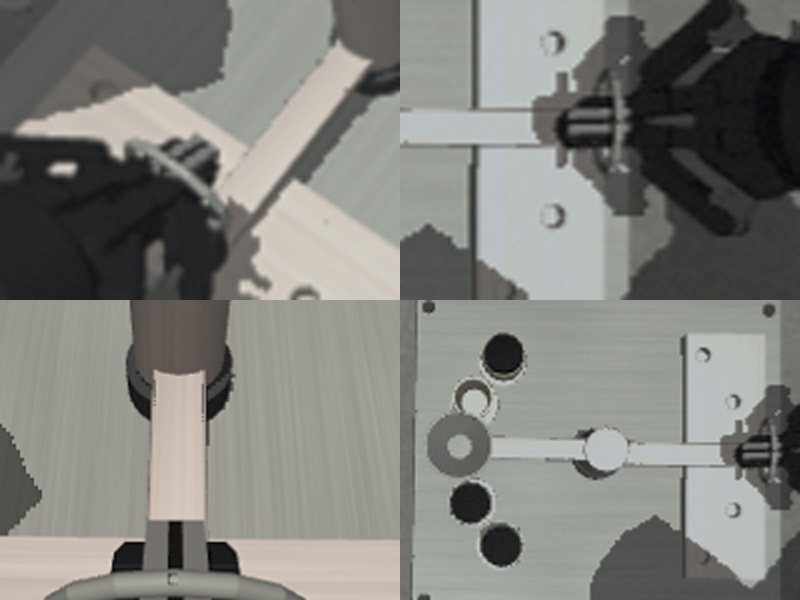

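```bash
cat >> h.py <<'E'
def pts(d,x0,x1,y0,y1):
    ys,xs=np.mgrid[y0:y1,x0:x1]; z=d["depth"][y0:y1,x0:x1].ravel().astype(float)
    u=cv2.undistortPoints(np.stack([xs.ravel(),ys.ravel()],1).astype(float)[:,None],d["mtx"],np.array(d["dist_coeffs"],float))[:,0]
    C=np.c_[u,np.ones(len(u))]*z[:,None]; return ((C-np.array(d["t"]).ravel())@np.array(d["R"]))[z>0]
def ringtop(d,swing=0):
    P=pts(d,180,380,230,320); a=-np.pi/2-E0+swing; r=np.array([np.cos(a),np.sin(a)]); q=P[:,:2]-A; rad=q@r; tan=q@np.array([-r[1],r[0]])
    m=(abs(rad-.14)<.008)&(abs(tan)<.035)&(P[:,2]>.09); Q=np.c_[rad,tan,P[:,2]][m]
    for lo in np.arange(-.03,.03,.01):
        k=(Q[:,1]>lo)&(Q[:,1]<lo+.01)
        if k.any(): print("tan",round(lo,3),"zmax",np.percentile(Q[k,2],95).round(4),"rad",Q[k,0].mean().round(4),k.sum())
E
python3 - <<'E'
from h import *
for k in (1,2,3): print(k); ringtop(pickle.load(open(f"wrist{k}.pkl","rb")))
E
```

```text
1
tan -0.03 zmax 0.1181 rad 0.1436 126
tan -0.02 zmax 0.0995 rad 0.1431 96
tan -0.01 zmax 0.0933 rad 0.1429 78
tan 0.0 zmax 0.0938 rad 0.143 79
tan 0.01 zmax 0.1016 rad 0.1434 97
tan 0.02 zmax 0.1201 rad 0.1441 118
2
tan -0.03 zmax 0.1385 rad 0.1429 506
tan -0.02 zmax 0.1448 rad 0.143 587
tan -0.01 zmax 0.1465 rad 0.1435 923
tan 0.0 zmax 0.1462 rad 0.1435 849
tan 0.01 zmax 0.144 rad 0.1431 521
tan 0.02 zmax 0.1363 rad 0.1433 364
3
tan -0.03 zmax 0.1474 rad 0.143 428
tan -0.02 zmax 0.1539 rad 0.1418 455
tan -0.01 zmax 0.1555 rad 0.1417 741
tan 0.0 zmax 0.1552 rad 0.1416 690
tan 0.01 zmax 0.153 rad 0.1423 392
tan 0.02 zmax 0.1446 rad 0.1435 327
```

Ring-top depth gives a pin lift of about 9 mm now (146.3 → 155.3 mm). I'll lift 8 mm more, then swing.

>>> {"api": "send_rows", "payload": {
  "slide": [
    [-0.006, 0, -0.007],
    [-0.012, 0, -0.014],
    [-0.017, 0, -0.021],
    [-0.017, 0, -0.021],
    [-0.017, 0, -0.021]
  ],
  "turn": [
    [0, 0, 0],
    [0, 0, 0],
    [0, 0, 0],
    [0, 0, 0],
    [0, 0, 0]
  ]
}}

```text
clock: 4.75
eef_pos: [0.5775, -0.1104, 0.1369]
orientation: [0.665, 0.663, -0.242, 0.242]
force: [0.4, -2.8, -6.4]
grip_width: 0.002
```

```bash
cat >> h.py <<'E'
def swingrows(s,angs,dz=0):
    R0=Ro.from_quat(s["orientation"]); p=s["eef_pos"]; a3=np.array([*A,0])
    for a in angs:
        q=Ro.from_rotvec([0,0,a]); P=a3+q.apply(p-a3)+[0,0,dz]; v,w=plan(s,P,(q*R0).as_matrix()); print(a,v.tolist(),w.tolist())
E
python3 - <<'E'
from h import *; from cell import *
s=observe(); print(s["clock"],s["eef_pos"],s["force"],np.abs(s["dq"]).max())
d=get_image("wrist"); ringtop(d)
swingrows(s,[-.025,-.05,-.075,-.1,-.125,-.15,-.175,-.2])
E
```

```text
4.75 [ 0.57750602 -0.11044079  0.13691771] [ 0.39838308 -2.76293416 -6.4063154 ] 0.00452095418338871
tan -0.03 zmax 0.1558 rad 0.143 431
tan -0.02 zmax 0.1622 rad 0.1418 455
tan -0.01 zmax 0.1638 rad 0.1416 752
tan 0.0 zmax 0.1635 rad 0.1415 689
tan 0.01 zmax 0.1613 rad 0.1423 390
tan 0.02 zmax 0.1533 rad 0.1435 320
-0.025 [0.0, -0.011, -0.0] [0.01, -0.0, 0.012]
-0.05 [0.001, -0.022, -0.001] [0.02, -0.0, 0.024]
-0.075 [0.001, -0.034, -0.001] [0.031, -0.0, 0.037]
-0.1 [0.002, -0.045, -0.002] [0.041, -0.0, 0.049]
-0.125 [0.003, -0.056, -0.003] [0.051, -0.0, 0.061]
-0.15 [0.004, -0.067, -0.004] [0.061, -0.0, 0.073]
-0.175 [0.006, -0.078, -0.005] [0.072, -0.0, 0.085]
-0.2 [0.007, -0.089, -0.006] [0.082, -0.0, 0.097]
```

Lift is about 17 mm. Now I'll swing half way.

>>> {"api": "send_rows", "payload": {
  "slide": [
    [0, -0.011, 0],
    [0.001, -0.022, -0.001],
    [0.001, -0.034, -0.001],
    [0.002, -0.045, -0.002],
    [0.003, -0.056, -0.003],
    [0.004, -0.067, -0.004],
    [0.006, -0.078, -0.005],
    [0.007, -0.089, -0.006]
  ],
  "turn": [
    [0.01, 0, 0.012],
    [0.02, 0, 0.024],
    [0.031, 0, 0.037],
    [0.041, 0, 0.049],
    [0.051, 0, 0.061],
    [0.061, 0, 0.073],
    [0.072, 0, 0.085],
    [0.082, 0, 0.097]
  ]
}}

```text
clock: 5.6
eef_pos: [0.5505, -0.1074, 0.137]
orientation: [0.729, 0.593, -0.265, 0.216]
force: [1.2, -1.4, -5.6]
grip_width: -0.0
```

```bash
cat >> h.py <<'E'
def ringang(d):
    """arm angle from wrist depth: fit circle of ring to points above .13"""
    P=pts(d,100,460,200,330); q=P[:,:2]-A; rad=np.hypot(*q.T); m=(abs(rad-.143)<.012)&(P[:,2]>.125)&(P[:,2]<.18)
    P=P[m]; c=P[:,:2].mean(0); u=np.linalg.svd(P[:,:2]-c)[2][0]; n=np.array([-u[1],u[0]]); n*=np.sign(n@(A-c))
    return np.arctan2(n[0]*0+n[1],n[0])-np.pi/2,len(P),c
E
python3 - <<'E'
from h import *; from cell import *
print("ref",ringang(pickle.load(open("wrist2.pkl","rb"))),ringang(pickle.load(open("wrist3.pkl","rb"))))
s=observe(); print(s["clock"],s["eef_pos"],s["force"],np.abs(s["dq"]).max())
d=get_image("wrist"); print(ringang(d)); ringtop(d,-.2)
swingrows(s,[-.02,-.04,-.06,-.08,-.1,-.12,-.14,-.16])
E
```

```text
ref (np.float64(-0.01761822512573863), 5401, array([ 0.5774011, -0.1227249])) (np.float64(-0.026035420372821694), 4462, array([ 0.57709513, -0.12114385]))
5.6 [ 0.5505355  -0.10736248  0.13698288] [ 1.15301942 -1.38484788 -5.5861363 ] 0.25886263142841787
(np.float64(-0.22717190725296388), 4651, array([ 0.54807591, -0.11777766]))
tan -0.03 zmax 0.1559 rad 0.1429 433
tan -0.02 zmax 0.1626 rad 0.1418 458
tan -0.01 zmax 0.1637 rad 0.1417 737
tan 0.0 zmax 0.1635 rad 0.1416 693
tan 0.01 zmax 0.1615 rad 0.1424 392
tan 0.02 zmax 0.1528 rad 0.1435 319
-0.02 [0.0, -0.009, -0.0] [0.008, -0.0, 0.01]
-0.04 [0.0, -0.018, -0.0] [0.016, -0.0, 0.019]
-0.06 [0.001, -0.027, -0.001] [0.025, -0.0, 0.029]
-0.08 [0.001, -0.036, -0.001] [0.033, -0.0, 0.039]
-0.1 [0.002, -0.045, -0.002] [0.041, -0.0, 0.049]
-0.12 [0.003, -0.054, -0.002] [0.049, -0.0, 0.058]
-0.14 [0.004, -0.062, -0.003] [0.057, -0.0, 0.068]
-0.16 [0.005, -0.071, -0.004] [0.066, -0.0, 0.078]
```

>>> {"api": "send_rows", "payload": {
  "slide": [
    [0, -0.011, 0],
    [0.001, -0.022, -0.001],
    [0.001, -0.034, -0.001],
    [0.002, -0.045, -0.002],
    [0.003, -0.056, -0.003],
    [0.004, -0.067, -0.004],
    [0.005, -0.076, -0.004],
    [0.005, -0.076, -0.004]
  ],
  "turn": [
    [0.01, 0, 0.012],
    [0.02, 0, 0.024],
    [0.031, 0, 0.037],
    [0.041, 0, 0.049],
    [0.051, 0, 0.061],
    [0.061, 0, 0.073],
    [0.07, 0, 0.082],
    [0.07, 0, 0.082]
  ]
}}

```text
clock: 6.45
eef_pos: [0.5282, -0.1006, 0.1369]
orientation: [0.776, 0.53, -0.283, 0.192]
force: [-0.4, -0.8, -5.6]
grip_width: 0.0
```

```bash
python3 - <<'E'
from h import *; from cell import *
s=observe(); print(s["clock"],s["eef_pos"],s["force"],np.abs(s["dq"]).max())
p0=np.array([.5775,-.1104])-A; p1=s["eef_pos"][:2]-A; f=lambda p:np.arctan2(p[1],p[0])
print("tool swing",f(p1)-f(p0), Ro.from_quat(s["orientation"]).as_matrix().round(3).tolist())
D=shot(5); d=D["wrist"]; print(ringang(d)); ringtop(d,-.37); ringtop(d,-.384)
# arm angle from top depth: bar/spout points
for k in (0,5):
    t=pickle.load(open(f"top{k}.pkl","rb")); P=pts(t,250,330,140,270); m=(P[:,2]>.15)&(P[:,2]<.175); c=np.median(P[m],0); q=c[:2]-A; print(k,m.sum(),c,np.arctan2(q[1],q[0])-np.pi/2)
E
```

```text
6.45 [ 0.52821051 -0.10060228  0.13693081] [-0.40532318 -0.79910766 -5.58950864] 0.027915768120151674
tool swing -0.3758916842757358 [[0.277, 0.932, -0.235], [0.714, -0.363, -0.599], [-0.643, -0.002, -0.766]]
(np.float64(-0.4004576046920221), 4609, array([ 0.52492296, -0.11053439]))
tan -0.03 zmax 0.1554 rad 0.1428 446
tan -0.02 zmax 0.1621 rad 0.1418 454
tan -0.01 zmax 0.1636 rad 0.1418 738
tan 0.0 zmax 0.1634 rad 0.1415 685
tan 0.01 zmax 0.1611 rad 0.1423 399
tan 0.02 zmax 0.1531 rad 0.1434 338
tan -0.03 zmax 0.1533 rad 0.1432 379
tan -0.02 zmax 0.1609 rad 0.142 402
tan -0.01 zmax 0.1633 rad 0.1416 688
tan 0.0 zmax 0.1635 rad 0.1417 736
tan 0.01 zmax 0.1624 rad 0.1418 448
tan 0.02 zmax 0.1553 rad 0.143 407
0 304 [0.58312993 0.15515256 0.15697403] -0.03147907150709206
5 302 [0.63297524 0.14438217 0.15701088] -0.4214940305003745
```

View pics/m5.png

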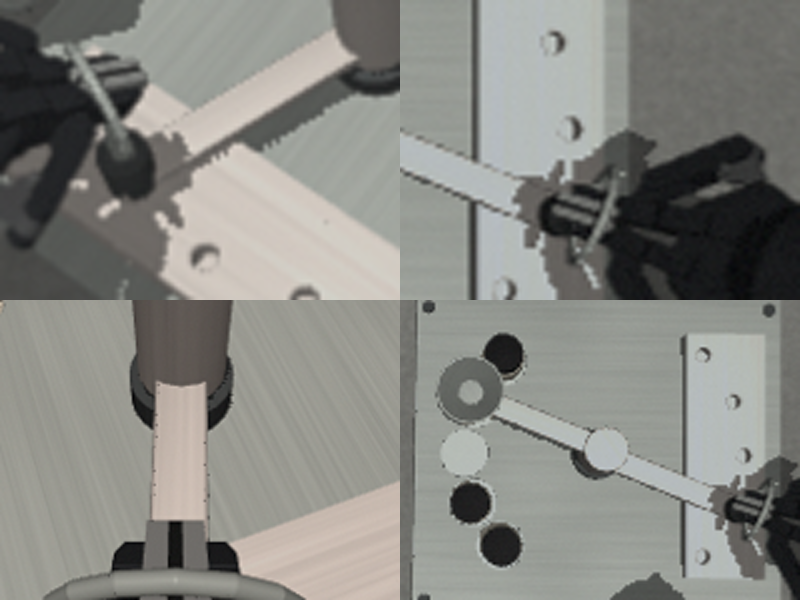

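Jar, lids and spout look right, with the spout now over the open jar. By tool pose and ring the swing is about −0.375, roughly 1.3 mm short. I'll let the ring down.

>>> {"api": "send_rows", "payload": {
  "slide": [
    [0.008, 0, 0.009],
    [0.016, 0, 0.019],
    [0.024, 0, 0.029],
    [0.032, 0, 0.038],
    [0.04, 0, 0.048],
    [0.05, 0, 0.06],
    [0.058, 0, 0.069],
    [0.058, 0, 0.069]
  ],
  "turn": [
    [0, 0, 0],
    [0, 0, 0],
    [0, 0, 0],
    [0, 0, 0],
    [0, 0, 0],
    [0, 0, 0],
    [0, 0, 0],
    [0, 0, 0]
  ]
}}

```text
clock: 7.4
eef_pos: [0.5288, -0.1009, 0.1096]
orientation: [0.776, 0.531, -0.283, 0.193]
force: [-0.5, -0.5, 0.2]
grip_width: -0.001
```

```bash
python3 - <<'E'
from h import *; from cell import *
s=observe(); print(s["clock"],s["eef_pos"],s["force"],np.abs(s["dq"]).max())
D=shot(6); d=D["wrist"]; print(ringang(d)); ringtop(d,-.374); ringtop(d,-.384)
E
```

```text
7.4 [ 0.52881502 -0.10085082  0.10957594] [-0.54278058 -0.46738103  0.15869021] 0.008809970093906869
(np.float64(-0.39198224795478387), 4344, array([ 0.52494782, -0.11177594]))
tan -0.03 zmax 0.1377 rad 0.143 543
tan -0.02 zmax 0.1443 rad 0.1425 514
tan -0.01 zmax 0.1461 rad 0.1431 811
tan 0.0 zmax 0.1464 rad 0.1432 819
tan 0.01 zmax 0.1443 rad 0.1426 519
tan 0.02 zmax 0.1374 rad 0.1434 520
tan -0.03 zmax 0.1353 rad 0.1433 457
tan -0.02 zmax 0.1434 rad 0.1427 496
tan -0.01 zmax 0.1459 rad 0.143 785
tan 0.0 zmax 0.1465 rad 0.1433 833
tan 0.01 zmax 0.1447 rad 0.1425 554
tan 0.02 zmax 0.1384 rad 0.143 589
```

The ring top is back at 146.4 mm (146.3 when home at the start) with zero force, so the pin is home. I'll withdraw along the finger axis.

>>> {"api": "send_rows", "payload": {
  "slide": [
    [-0.03, 0, 0.004],
    [-0.07, 0, 0.004],
    [-0.12, 0, 0.004],
    [-0.18, 0, 0.004],
    [-0.25, 0, 0.004],
    [-0.34, 0, 0.004],
    [-0.42, 0, 0.004],
    [-0.45, 0, 0.004]
  ],
  "turn": [
    [0, 0, 0],
    [0, 0, 0],
    [0, 0, 0],
    [0, 0, 0],
    [0, 0, 0],
    [0, 0, 0],
    [0, 0, 0],
    [0, 0, 0]
  ]
}}

```text
clock: 8.35
eef_pos: [0.4908, -0.2009, 0.1977]
orientation: [0.776, 0.529, -0.283, 0.195]
force: [0.3, 0.1, -0.8]
grip_width: 0.001
```

```bash
python3 - <<'E'
from h import *; from cell import *
s=observe(); print(s["clock"],s["eef_pos"],s["force"],np.abs(s["dq"]).max())
D=shot(7); t0=pickle.load(open("top0.pkl","rb"))
ringtop1=lambda d:pts(d,385,410,190,240)
P=pts(D["top"],375,410,200,255); q=P[:,:2]-A; m=(abs(np.hypot(*q.T)-.14)<.01)&(P[:,2]>.13); print("top ring z",np.sort(P[m,2])[-8:].round(4))
P=pts(t0,375,410,190,235); q=P[:,:2]-A; m=(abs(np.hypot(*q.T)-.14)<.01)&(P[:,2]>.13); print("before",np.sort(P[m,2])[-8:].round(4))
# ring and spout check in the wrist/scene picture
w=cv2.resize(D["wrist"]["img"],(400,300)); sc=cv2.resize(D["scene"]["img"][170:320,130:330],(400,300),interpolation=cv2.INTER_CUBIC); tp=cv2.resize(D["top"]["img"][140:290,240:440],(800,600),interpolation=cv2.INTER_CUBIC)
cv2.imwrite("pics/f.png",np.vstack([np.hstack([w,sc]),cv2.resize(D["top"]["img"][140:215,220:420],(800,300),interpolation=cv2.INTER_CUBIC)])[:,:,::-1])
E
```

```text
8.35 [ 0.49083945 -0.20085001  0.19774651] [ 0.2603074   0.09452003 -0.7919089 ] 0.15058864785218504
top ring z [0.1443 0.1444 0.1445 0.1447 0.1448 0.1449 0.1449 0.1452]
before [0.1458 0.1458 0.1458 0.1463 0.1466 0.1466 0.1474 0.1484]
```

View pics/f.png

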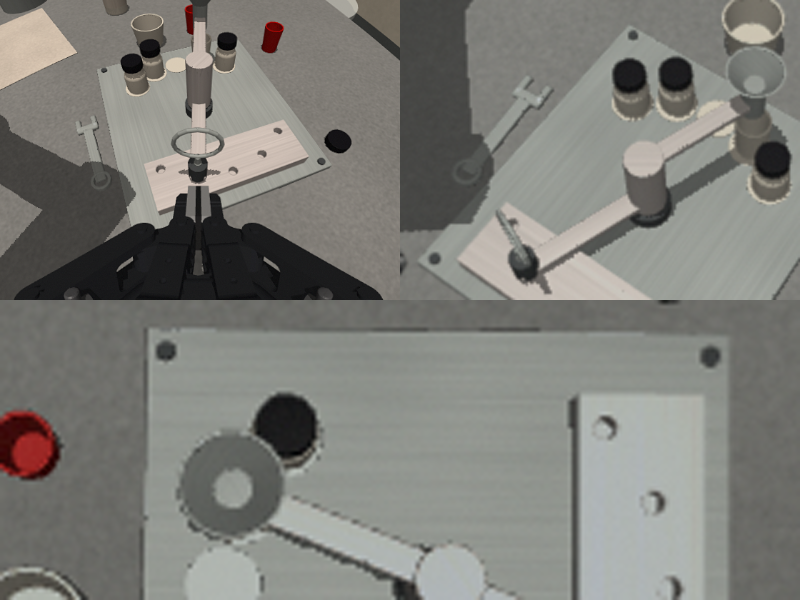

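The picture shows the spout over the open jar, the pin housing seated at the next hole, the gripper clear of everything, and the jars, spanner and lid undisturbed. I'll let it settle briefly and hand in.

```bash
python3 - <<'E'
from cell import *
print(close_job())
E
```

```text
the job is handed in; nothing more can be done
None
```

The swing arm is now in the next index hole, at swing angle −0.384, and its spout stands over the open white jar. I hooked the closed fingertips through the pull ring and lifted the pin about 17 mm. Then I turned the arm clockwise from above to just short of the hole, let the ring down and withdrew. The job was handed in at about 8.5 s.

**Pin home:** with the finger still in the ring but unloaded (force about 0 N), the wrist depth put the ring top at 146.4 mm, against 146.3 mm when it was home at the start. After I withdrew, the top camera read about 145 mm, against about 146.5 mm before, which is no sign of any remaining lift.

**Swing angle:** from the ring I measured about −0.374 rad. That is about 0.01 rad from nominal, within measuring noise and hole clearance, and it never went past the hole. A coarser reading from the funnel, taken before I let the pin down, gave −0.39, so the two differ slightly.

**Surroundings:** the last picture showed the gripper clear of everything, with the jars and the things around looking untouched. I compared these by eye rather than measuring them.

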